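Clip the copper finish sample into the sprung display clip

TASK

First swing the display clip's red-knobbed lever open until it stays open by itself. Then draw the copper sample plate straight up out of its slot in the wooden rack, stand it upright in the middle of the clip's ledge against the back board, setting it down gently, and push the lever back so that the sprung jaw snaps shut and holds the plate flat to the board. Leave the other two samples in their slots and do not disturb the other goods on the shelf.

Things in the scene. Friction and masses are not known exactly. Their poses are not given: they have to be found in the camera images.
- clip: Display clip, a small easel fixed to the shelf: black base 12 mm thick, x -78 to 58, y -60 to 60 mm, with a tab to x -105, y 100 under lever and spring strut. Origin on the shelf under the foot of the back board's face; z up. Its -x side carries plate, jaw and lever; the lever is at its +y end. It faces roughly away from the robot (yaw near pi); position and yaw vary.
- holder: Plywood back board and ledge of the clip. Origin 12 mm above the clip's; axes leaned back 0.17 rad: z up along the face, x normal to it (front is -x), y along the width. In mm, face: x 0, y -55 to 55, top z 95, 12 thick. Ledge: floor z 20 for x -7 to 0, then a kerb sloping up to z 38 at x -22 that guides a plate's foot to the board. Jaw hinge line: x -45, z 30. Jaw lip when open: x -52.
- clip_seat (a point): Where the origin (middle of the lower edge) of a properly clipped plate lies: on the ledge floor, middle of the width, 3 mm in front of the board (holder frame -3, 0, 20 mm).
- jaw (a joint): Angle of steel jaw and lever (one piece), rad: 0 shut and empty, about 0.1 shut on a plate, 0.9 fully open; grows as the lever swings away from the board. Over-centre spring: below about 0.45 it snaps shut, above it goes to 0.9 and stays. Pushing the knob takes about 6 N. The rubber lip (64 mm wide, mid-board) presses 76 mm up the holder's z.
- lever_knob (a point): Centre of the red ball knob (22 mm) on the lever, a 10 mm rod 95 mm from hinge line to knob, beside the board: free to be pushed from either side by shut fingers from above. At jaw angle a it lies at holder x = -45 - 95 sin a, y = 85, z = 30 + 95 cos a (mm): about 143 mm above the shelf when shut, 120 mm when open.
- rack: Wooden slotted rack fixed to the shelf, 145 (x) x 136 (y) mm, 45 mm high. Origin under its centre, z up. Three slots along y at x = -45, 0 and +45 mm, each 9 mm wide, 116 mm long, 35 mm deep, floor at 10 mm. Position and yaw vary.
- plate_copper: The copper-coloured sample plate, 6 mm (x, thickness) x 110 mm (y) x 120 mm (z, height), about 0.15 kg, standing in one of the three slots. Origin: middle of its lower edge. Its top 85 mm stands free of the rack; the top edge is 130 mm above the shelf. Neighbouring slots leave 39 mm between plates.
- plate_black: Black sample plate of the same size, in another slot; leave it in place. Origin: middle of lower edge.
- plate_silver: Silver sample plate of the same size, in another slot; leave it in place. Origin: middle of lower edge.
- handle_stand: Loose display stand between clip and rack with an upright copper pull handle: base 75 x 70 mm, 152 mm high in all. Origin under its base centre. Bystander.
- barn_roller: Loose black barn-door roller lying flat: strap 170 x 36 mm along x, wheel of 80 mm diameter centred at x = -65 mm, 32 mm high. Origin under the strap's middle. Bystander.
- deadbolt: Loose silver deadbolt cylinder standing on its flange, 60 mm in diameter, 40 mm high. Origin under its centre. Bystander.
- carton: Loose carton of hinges, 80 x 120 x 60 mm high. Origin under its centre. Bystander.
- tape_measure: Loose yellow tape measure, 75 x 75 x 38 mm high. Origin under its centre. Bystander.
There are look-alikes about, which are no part of the job. There is more than one size of the clip; the job needs the largest.

How it is judged:
By the outcome, as a careful person would: the job done as asked, in the order asked, and still so for the second after the job is handed in, with the robot touching nothing.
It also fails if it takes over 61 s, if anything falls off the work surface, if the arm or the gripper's body presses on something with over 40 N, if the wrist force passes 120 N, or if a joint passes its speed limit or range.

ROBOT

A 6-joint arm with a two-finger parallel gripper is mounted at the origin on the work surface. World frame = base frame: x ahead of the robot, y to its left, z up, the work surface at z = 0. Lengths are in mm, angles in rad, forces in N, time in s.
With the tool pointing down it reaches from about 350 to 975 mm from the base axis. Payload 7.1 kg.
Tool frame: the origin (TCP) lies midway between the tips of the shut fingers; the grasp point (between the pads) lies 19 mm behind it; z points along the fingers, y is the line along which they close (so a half turn about z gives the same grasp; the last joint's range is limited). The gripper opens to 88 mm and grips with 3 to 60 N. Pads are 20 mm wide; open, the fingers measure 115 mm over their backs; the gripper's body (75 mm by 178 mm) begins 61 mm behind the grasp point.
Start: joints at [-0.019, 0.423, 1.63, -0, 1.089, -0.019], TCP at [624.984, 0.026, 222.675] pointing down, gripper open.
Joint ranges: [-3, 3], [-0.9, 2.11], [0.09, 2.58], [-1.31, 4.45], [0.11, 2.69], [-2.54, 2.54]. Speed limits (rad/s): [2.39, 2.39, 3.01, 3.14, 3.14, 3.14].

INTERFACE

Orientations are given as a rotation vector (axis times angle).
In Python, from workcell import ctrl gives the robot as it stands.
- The arm moves only by the shell command python3 -m pendant 'ROWS'. ROWS is a JSON object of lists of equal length, an entry for each row: "grip": the opening, from -1 (shut) to 1 (fully open); "linear": the shift along the tool's x, y, z in mm, a list of three; "angular": the turn, a rotation vector about the tool's x, y, z in rad, a list of three. In form: {"grip": [grip, ...], "linear": [[tx, ty, tz], ...], "angular": [[ax, ay, az], ...]}. A call has 1 to 12 rows; each row shifts and turns the commanded pose from where the row before left it, along the tool's axes as they then stand; what a row does not reach is not made up. A row lasts 1/12 s, in which the tool goes at most 41.7 mm and 7.16 degrees, less where a joint would pass 70% of its speed; a pose out of reach is approached as far as the arm can. A call with a gripper value outside its range is refused whole. The fingers move at their own pace and stop on an object; the grip force is fixed at half the most. Time passes only in rows, so rows that do not move let the fingers close. It gives the time, the measured TCP pose, the force, the opening and the grip force at its end, in the units of the state.
- ctrl.get_obs(): the state, without advancing time (a new reading comes with each control period).
- ctrl.get_image(name): name is "scene" or "side" or "wrist"; returns the picture (420x560x3 uint8, red, green, blue); there is no depth.
- ctrl.camera_params(name): a dict with "vfov" (degrees; the focal length in pixels is half the picture's height over the tangent of half this angle, whatever the lens; pixels are square), "cx", "cy" (the principal point, pixels), "k1" (the pictures are not rectified: a ray, as slopes to the right and down, at radius r is drawn at 1 + k1 r^2 times it, then the intrinsics apply), "R" (3x3) and "t" (3): a world point X has camera coordinates R X + t; the wrist camera has in their place "T_tool_cam" (4x4, takes a point from camera to tool coordinates, whose origin is the TCP and whose axes are the flange's). Camera axes: x right, y down, z forward; pixel columns grow to the right and rows downward; lengths in mm; the calibration is good to about 2 mm. A picture is of the moment at which its call begins: read the wrist's pose just before it. camera_params takes no time and is no camera call.
- ctrl.close_job(): hands the job in; it is judged then, once.
The state is a dict: "t": time; "qpos": joint angles; "qvel": joint speeds; "joint_torque": joint torques, N m; "ee_pos": TCP position; "orientation": TCP orientation; "ft_force": force on the tool from outside, world axes, zero at the start; "moment": the same for the moment, N m; "width": finger opening in mm; "grasp_force": force on a finger pad.
Only numpy, scipy, OpenCV 4.12 (cv2) and the standard library are available. Lean on these libraries where they do the work, as an engineer would, in place of code of your own. Each camera call takes 0.05 s, during which the arm holds its last target. There are 200 camera calls.

## Working session

There is one attempt and no reset: what is moved stays moved. The work goes in short steps, Python scripts to look and compute and a shell command to move; the robot and the scene stay as the last step left them, time stands still between calls to the robot, and variables do not carry over. Pictures are saved under pics/ and viewed, at most 10 in all, crops included, and the job is handed in when it is done.

```bash
ls; mkdir -p pics; python3 - <<'E'
from workcell import ctrl
import cv2,numpy as np
for n in ("scene","side"):
    p=ctrl.camera_params(n); print(n,{k:np.round(v,4).tolist() for k,v in p.items()})
    cv2.imwrite(f"pics/{n}0.png",ctrl.get_image(n)[:,:,::-1])
p=ctrl.camera_params("wrist"); print({k:np.round(v,4).tolist() for k,v in p.items()})
o=ctrl.get_obs();print(o)
E
```

```text
pics
scene {'vfov': 57.4677, 'cx': 279.1506, 'cy': 209.6972, 'k1': 0.0144, 'R': [[0.5828, 0.8126, -0.002], [0.5443, -0.3921, -0.7416], [-0.6034, 0.4312, -0.6708]], 't': [-358.1303, -200.1443, 1372.2125]}
side {'vfov': 56.5095, 'cx': 285.5412, 'cy': 208.2524, 'k1': -0.0379, 'R': [[-0.7548, -0.6558, 0.0137], [-0.4499, 0.5024, -0.7384], [0.4774, -0.5635, -0.6743]], 't': [438.8826, 296.9291, 666.8524]}
{'vfov': 71.0726, 'cx': 285.7402, 'cy': 209.5172, 'k1': -0.0561, 'T_tool_cam': [[0.0008, -0.9659, -0.2588, 69.9526], [1.0, 0.0011, -0.0008, 0.2357], [0.0011, -0.2588, 0.9659, -162.4989], [0.0, 0.0, 0.0, 1.0]]}
{'t': 0.1, 'qpos': array([-1.90201428e-02,  4.23734555e-01,  1.63062122e+00,  4.54542194e-06,
        1.08860277e+00, -1.90342364e-02]), 'qvel': array([ 8.14768474e-05, -7.28957434e-04, -2.14341812e-03,  1.79940334e-03,
       -4.83285190e-04, -5.87996502e-04]), 'joint_torque': array([ 6.49496542e-04, -5.45618248e+01, -2.74323839e+01,  6.46709581e-02,
        1.88581715e-02,  1.54216096e-06]), 'ee_pos': array([6.24490690e+02, 2.40654012e-02, 2.21995077e+02]), 'orientation': array([-2.22073012e+00, -2.22075673e+00,  1.48296924e-03]), 'ft_force': array([-0.14354218, -0.34294602, -0.07971162]), 'moment': array([ 0.01307146, -0.02491305,  0.0192647 ]), 'grasp_force': 0.0, 'width': 87.91438532305756}
```

View pics/scene0.png

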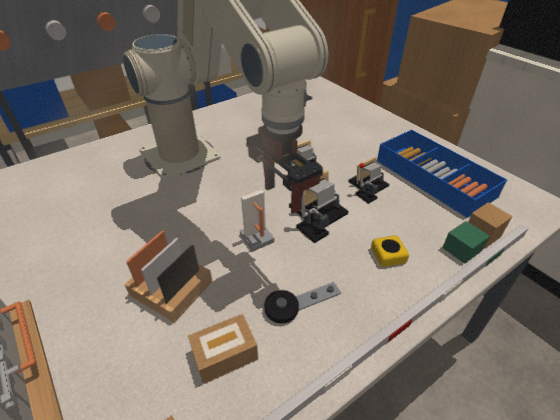

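View pics/side0.png

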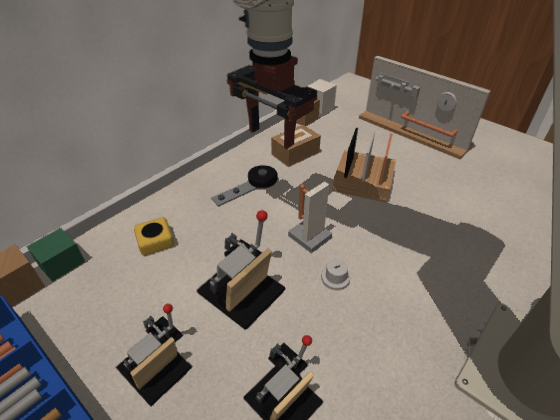

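The scene view shows the rack at about (168,280), with plates copper (150,255), silver (168,265) and black (180,270). A big clip is at (318,205), with smaller ones at (370,180) and (305,155). The side view shows clips at (240,285), (155,360) and (285,390), with knobs at (262,215), (168,308) and (307,341). The one at (240,285) looks largest.

```bash
cat > h.py <<'E'
import numpy as np, cv2
from scipy.spatial.transform import Rotation as Ro
from workcell import ctrl
def cam(n,obs=None):
    p=ctrl.camera_params(n); f=210/np.tan(np.radians(p["vfov"])/2)
    if n=="wrist":
        T=np.eye(4); T[:3,:3]=Ro.from_rotvec(obs["orientation"]).as_matrix(); T[:3,3]=obs["ee_pos"]
        W=np.linalg.inv(T@np.array(p["T_tool_cam"])); R,t=W[:3,:3],W[:3,3]
    else: R,t=np.array(p["R"]),np.array(p["t"])
    return dict(R=R,t=t,f=f,c=np.array([p["cx"],p["cy"]]),k=p["k1"])
def proj(C,X):
    x=np.atleast_2d(X)@C["R"].T+C["t"]; s=x[:,:2]/x[:,2:]
    return s*(1+C["k"]*(s**2).sum(1,keepdims=True))*C["f"]+C["c"]
def ray(C,uv):
    d=(np.array(uv,float)-C["c"])/C["f"]; s=d.copy()
    for _ in range(20): s=d/(1+C["k"]*(s@s))
    v=C["R"].T@np.array([*s,1]); return -C["R"].T@C["t"],v/np.linalg.norm(v)
def onz(C,uv,z):
    o,v=ray(C,uv); return o+v*(z-o[2])/v[2]
def tri(rays):
    A=sum(np.eye(3)-np.outer(v,v) for o,v in rays); b=sum((np.eye(3)-np.outer(v,v))@o for o,v in rays)
    X=np.linalg.solve(A,b); return X,[np.linalg.norm(np.cross(X-o,v)) for o,v in rays]
def snap(n,name):
    o=ctrl.get_obs(); im=ctrl.get_image(n)[:,:,::-1].copy(); cv2.imwrite(f"pics/{name}.png",im)
    return im,cam(n,o),o
def blobs(im,lo,hi,amin=15):
    m=cv2.inRange(cv2.cvtColor(im,cv2.COLOR_BGR2HSV),np.array(lo),np.array(hi))
    n,l,s,c=cv2.connectedComponentsWithStats(m)
    return [(int(s[i,4]),c[i].round(1).tolist(),s[i,:4].tolist(),l==i) for i in range(1,n) if s[i,4]>=amin]
E
python3 - <<'E'
from h import *
im,C,o=snap("wrist","w0")
S=cv2.imread("pics/side0.png"); CS=cam("side")
for b in blobs(S,(0,170,110),(6,255,255)): print("side red",b[:3],onz(CS,b[1],143).round())
for b in blobs(S,(8,90,60),(28,255,255),60): print("side wood/copper",b[:3],onz(CS,b[1],60).round())
for b in blobs(im,(0,170,110),(6,255,255)): print("wr red",b[:3],onz(C,b[1],143).round())
big=np.hstack([cv2.resize(S[180:340,190:350],(480,480),interpolation=3),cv2.resize(im,(320,240))if 0 else cv2.copyMakeBorder(cv2.resize(im,(320,240)),0,240,0,0,cv2.BORDER_CONSTANT)])
cv2.imwrite("pics/c1.png",big)
E
```

```text
side red (65, [261.1, 214.5], [257, 211, 10, 8]) [538. 125. 143.]
side red (46, [166.9, 307.8], [164, 304, 7, 8]) [502. 374. 143.]
side red (65, [306.3, 340.0], [302, 336, 10, 9]) [307. 273. 143.]
side wood/copper (16449, [466.4, 45.7], [355, 0, 198, 133]) [  676. -1321.    60.]
side wood/copper (1296, [298.5, 140.8], [272, 99, 48, 67]) [ 732. -227.   60.]
side wood/copper (1088, [413.4, 134.6], [359, 111, 108, 48]) [ 504. -481.   60.]
side wood/copper (271, [428.0, 124.7], [401, 111, 57, 26]) [ 498. -564.   60.]
side wood/copper (89, [549.5, 135.2], [545, 125, 8, 18]) [ 196. -764.   60.]
side wood/copper (2175, [365.8, 176.2], [333, 133, 63, 69]) [ 501. -216.   60.]
side wood/copper (182, [301.5, 200.1], [299, 184, 9, 35]) [564. -36.  60.]
side wood/copper (874, [153.8, 237.5], [134, 217, 40, 39]) [720. 265.  60.]
side wood/copper (1654, [16.9, 275.7], [0, 245, 45, 62]) [834. 503.  60.]
side wood/copper (1229, [246.9, 279.6], [226, 249, 45, 63]) [496. 212.  60.]
side wood/copper (986, [153.8, 362.8], [130, 337, 47, 52]) [490. 428.  60.]
side wood/copper (133, [5.5, 348.9], [0, 342, 15, 16]) [692. 580.  60.]
side wood/copper (140, [10.1, 372.8], [0, 364, 23, 20]) [645. 592.  60.]
side wood/copper (520, [290.7, 397.1], [270, 372, 44, 48]) [291. 324.  60.]
side wood/copper (143, [51.5, 414.9], [40, 408, 21, 12]) [534. 577.  60.]
wr red (466, [166.6, 54.7], [155, 43, 25, 25]) [533. 127. 143.]
```

View pics/c1.png

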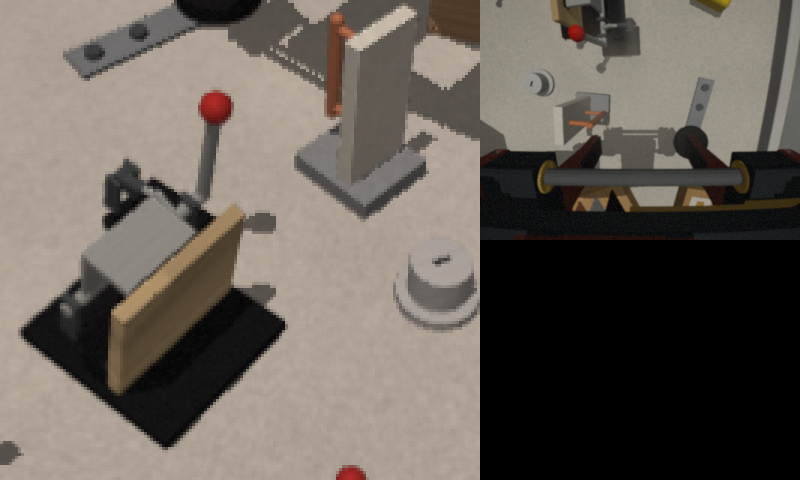

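```bash
python3 - <<'E'
from h import *
CS=cam("side"); o=ctrl.get_obs(); C=cam("wrist",o)
p=lambda u,v:(190+u/3,180+v/3)
c=[onz(CS,p(*q),12) for q in((22,332),(167,447),(285,325))]; print(np.round(c),np.linalg.norm(c[0]-c[1]),np.linalg.norm(c[1]-c[2]))
a,b=[onz(CS,p(*q),104) for q in((110,312),(243,207))]; d=a-b; print("board back top",a.round(),b.round(),np.linalg.norm(d),np.degrees(np.arctan2(d[1],d[0])))
print(tri([ray(CS,(261.1,214.5)),ray(C,(166.6,54.7))]))
im=cv2.imread("pics/scene0.png"); S=cv2.imread("pics/side0.png")
cv2.imwrite("pics/c2.png",np.hstack([cv2.resize(S[120:210,320:410],(400,400),interpolation=3),cv2.resize(im[220:320,115:215],(400,400),interpolation=3)]))
E
```

```text
[[578. 274.  12.]
 [445. 270.  12.]
 [451. 152.  12.]] 133.29507838184733 117.3532478596786
board back top [490. 264. 104.] [487. 153. 104.] 111.72174376373506 88.62052137736224
(array([535.16176901, 127.14511248, 146.41234263]), [np.float64(0.6054455008898811), np.float64(0.6054455008898001)])
```

View pics/c2.png

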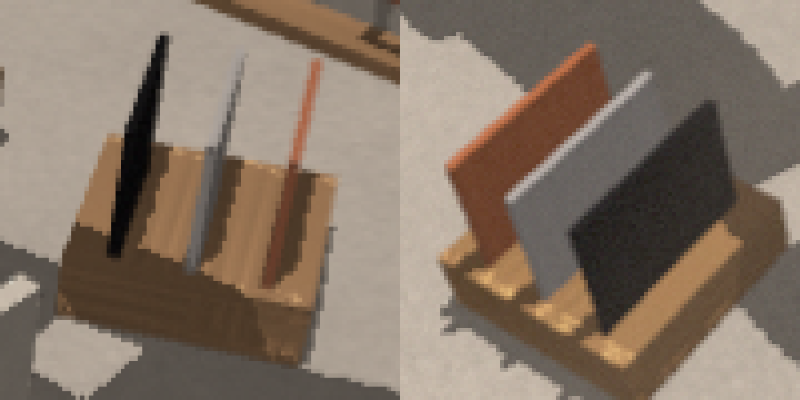

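The largest clip is confirmed: its base measures 133 x 117 mm, its board 112 mm, and its knob sits at (535,127,146). Things that could be mistaken for it are the small clips at side (155,360) and (285,390), plus the other plates. The crop shows copper as the slot nearest the robot, at scene (150,255), with silver in the middle and black far. Next I shut the fingers and move above the clip for a closer look.

```bash
python3 -m pendant '{"grip":[-1,-1,-1,-1,-1,-1,-1,-1],"linear":[[33,-19,-5],[33,-19,-5],[33,-19,-5],[33,-19,-5],[33,-19,-5],[33,-19,-5],[0,0,0],[0,0,0]],"angular":[[0,0,0],[0,0,0],[0,0,0],[0,0,0],[0,0,0],[0,0,0],[0,0,0],[0,0,0]]}'
python3 - <<'E'
from h import *
im,C,o=snap("wrist","w1"); print(o["ee_pos"],o["qpos"])
for b in blobs(im,(0,170,110),(6,255,255)): print("wr red",b[:3],onz(C,b[1],143).round(1))
cv2.imwrite("pics/w1b.png",cv2.resize(im,(800,600)))
E
```

```text
t: 0.82
ee_pos: [510.2, 199.5, 252.9]
orientation: [2.217, 2.225, 0.0]
ft_force: [-0.2, -2.0, 0.7]
width: 38.0
grasp_force: 0.0
[510.21069638 199.45843948 252.91325218] [ 3.51006190e-01  2.74534574e-01  1.77422604e+00 -1.28712850e-04
  1.09245306e+00  3.47442331e-01]
wr red (170, [303.0, 31.2], [296, 24, 15, 15]) [524.1 351.7 143. ]
wr red (122, [103.5, 146.7], [97, 141, 13, 13]) [340.5 256.1 143. ]
```

View pics/w1b.png

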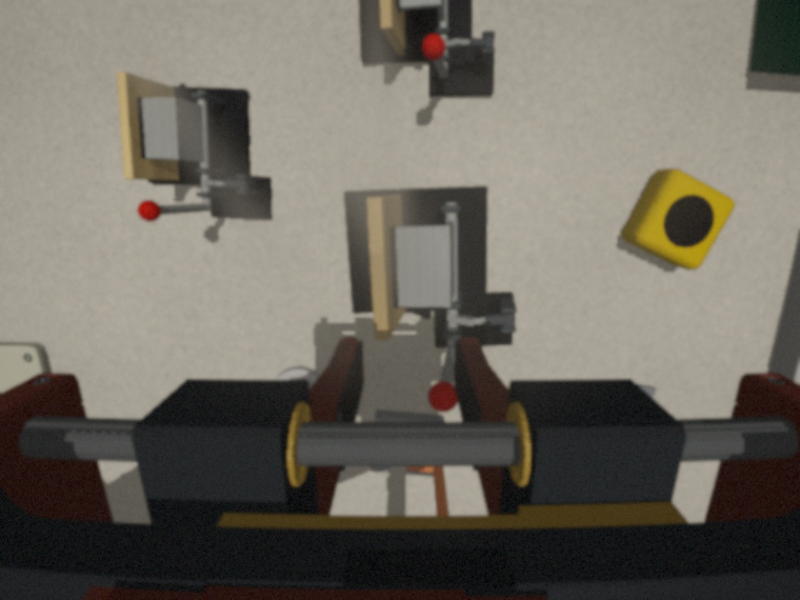

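Wrist view (800-wide picture): base corners at (345,190), (487,186) and (353,312), board top from (368,198) to (391,332), jaw plate shut at (423,265), and the big clip's knob at (443,396). The small clips' knobs are at (149,210) and (433,46).

```bash
python3 - <<'E'
from h import *
o=ctrl.get_obs(); C=cam("wrist",o); q=lambda u,v:(u*.7,v*.7)
A,B,D=[onz(C,q(*p),12) for p in((345,190),(487,186),(353,312))]
print(A.round(1),B.round(1),D.round(1),np.linalg.norm(A-B),np.linalg.norm(A-D))
print("yaws",np.degrees(np.arctan2(*(B-A)[1::-1]))+180,np.degrees(np.arctan2(*(D-A)[1::-1]))+270)
E,F=[onz(C,q(*p),104) for p in((368,198),(377,333))]; G,H=[onz(C,q(*p),105.6) for p in((385,196),(391,333))]
for a,b in((E,F),(G,H)): print(a.round(1),b.round(1),np.linalg.norm(a-b),np.degrees(np.arctan2(*(b-a)[1::-1]))+270)
K=tri([ray(cam("side"),(261.1,214.5)),ray(C,q(443,396))]); print("knob",K)
for y in(3,4.,5):
    y=np.radians(180+y); R=np.array([[np.cos(y),-np.sin(y)],[np.sin(y),np.cos(y)]])
    print("origin from knob",K[0][:2]-R@[-23.2,85],"from base",(A+D)[:2]/2-R@[58,0],"from face top",(G+H)[:2]/2-R@[16,0])
E
```

```text
[451.6 265.6  12. ] [584.  269.7  12. ] [455.5 146.8  12. ] 132.4787131388921 118.88126541457981
yaws 181.76426504626698 181.90974889314145
[481.6 260.6 104. ] [486.5 157.4 104. ] 103.30141672592529 182.70745311678894
[494.  262.1 105.6] [497.5 158.  105.6] 104.09150499624796 181.94653331569256
knob (array([535.99230873, 126.10118427, 145.84778318]), [np.float64(0.9389584094827772), np.float64(0.9389584094827457)])
origin from knob [508.37554724 209.77050054] from base [511.45539849 209.26758559] from face top [511.72072198 210.88460876]
origin from knob [506.91952249 209.27577835] from base [511.39360039 210.2779756 ] from face top [511.70367423 211.16333704]
origin from knob [505.4723536  208.75572037] from base [511.31417796 211.28713321] from face top [511.68176459 211.44172534]
```

```bash
python3 -m pendant '{"grip":[-1,-1,-1,-1,-1,-1,-1,-1],"linear":[[-37,-7,0],[-37,-7,0],[0,0,0],[0,0,32],[0,0,32],[0,0,32],[0,0,31],[0,0,0]],"angular":[[0,0,0],[0,0,0],[0,0,0],[0,0,0],[0,0,0],[0,0,0],[0,0,0],[0,0,0]]}'
python3 -m pendant '{"grip":[-1,-1,-1,-1,-1,-1,-1,-1],"linear":[[0,10,0],[0,10,0],[0,10,0],[0,10,0],[0,10,0],[0,10,0],[0,10,0],[0,10,0]],"angular":[[0,0,0],[0,0,0],[0,0,0],[0,0,0],[0,0,0],[0,0,0],[0,0,0],[0,0,0]]}'
```

```text
t: 1.53
ee_pos: [493.7, 121.9, 120.4]
orientation: [-2.22, -2.215, 0.013]
ft_force: [-1.2, -0.3, -1.2]
width: 0.6
grasp_force: 0.0
t: 2.2
ee_pos: [579.0, 124.1, 126.4]
orientation: [2.22, 2.22, 0.003]
ft_force: [0.7, 0.4, 0.4]
width: 0.7
grasp_force: 0.0
```

```bash
python3 -m pendant '{"grip":[-1,-1,-1,1,1,1],"linear":[[0,-20,0],[0,0,-35],[0,0,-35],[0,0,-35],[0,0,-15],[0,0,0]],"angular":[[0,0,0],[0,0,0],[0,0,0],[0,0,0],[0,0,0],[0,0,0]]}'
python3 - <<'E'
from h import *
im,C,o=snap("side","s1")
for b in blobs(im,(0,170,110),(6,255,255)): print("red",b[:3],onz(C,b[1],120).round(1))
# copper plate candidates
im0=cv2.imread("pics/side0.png")
for n,i in(("side",im),("scene",cv2.imread("pics/scene0.png"))):
    for b in blobs(i,(3,110,90),(11,255,255),25): print(n,b[:3],onz(cam(n),b[1],90).round())
# rack/plate corners seen in crop c2 (side: 320+u*90/400,120+v*90/400 ; scene 115+u/4,220+v/4)
s=lambda u,v:(320+u*.225,120+v*.225); c=lambda u,v:(115+(u-400)/4,220+v/4)
S=cam("side");Q=cam("scene")
print("rack top corners side",[onz(S,s(*p),45).round() for p in((107,133),(337,177),(309,307),(75,225))])
print("rack top scene",[onz(Q,c(*p),45).round() for p in((442,258),(625,365))])
print("copper top scene",[onz(Q,c(*p),130).round() for p in((450,167),(592,46))],"side",[onz(S,s(*p),130).round() for p in((318,60),)])
E
```

```text
t: 2.7
ee_pos: [560.4, 124.5, 250.6]
orientation: [2.218, 2.218, 0.012]
ft_force: [-0.6, 0.9, 0.0]
width: 16.9
grasp_force: 0.0
red (52, [232.6, 205.9], [229, 203, 9, 7]) [617.3 128.4 120. ]
red (47, [166.9, 307.9], [164, 304, 7, 9]) [517.2 367.9 120. ]
red (64, [306.2, 340.1], [302, 336, 9, 9]) [313.9 262.9 120. ]
side (242, [427.8, 124.7], [401, 111, 56, 26]) [ 481. -510.   90.]
side (118, [384.6, 161.5], [379, 134, 13, 51]) [ 481. -263.   90.]
side (139, [5.5, 348.7], [0, 341, 15, 17]) [665. 577.  90.]
side (140, [10.0, 372.7], [0, 364, 22, 19]) [620. 588.  90.]
scene (252, [105.7, 20.9], [97, 12, 18, 19]) [-1370.   193.    90.]
scene (154, [3.8, 40.8], [0, 30, 11, 20]) [-1330.  -332.    90.]
scene (151, [459.9, 180.9], [449, 174, 22, 14]) [736. 553.  90.]
scene (192, [473.8, 188.4], [461, 182, 26, 15]) [780. 555.  90.]
scene (127, [259.6, 219.4], [254, 203, 9, 33]) [534.  -4.  90.]
scene (804, [145.6, 255.8], [127, 231, 40, 55]) [ 481. -288.   90.]
scene (575, [22.5, 333.8], [0, 302, 36, 72]) [ 533. -556.   90.]
rack top corners side [array([ 621., -296.,   45.]), array([ 488., -353.,   45.]), array([ 437., -229.,   45.]), array([ 580., -203.,   45.])]
rack top scene [array([ 494., -353.,   45.]), array([ 623., -296.,   45.])]
copper top scene [array([ 513., -332.,  130.]), array([ 471., -233.,  130.])] side [array([ 508., -331.,  130.])]
```

The lever stays open by itself: the knob is at (617,128,120), as predicted for 0.9 rad. Now to the rack.

```bash
python3 -m pendant '{"grip":[-0.15,-0.15,-0.15,-0.15,-0.15,-0.15,-0.15,-0.15,-0.15,-0.15,-0.15,-0.15],"linear":[[-37.4,-4.2,0],[-37.4,-4.2,0],[-37.4,-4.2,0],[-37.4,-4.2,0],[-37.4,-4.2,0],[-37.4,-4.2,0],[-37.4,-4.2,0],[-37.4,-4.2,0],[-37.4,-4.2,0],[-37.4,-4.2,0],[-37.4,-4.2,0],[-37.4,-4.2,0]],"angular":[[0,0,0],[0,0,0],[0,0,0],[0,0,0],[0,0,0],[0,0,0],[0,0,0],[0,0,0],[0,0,0],[0,0,0],[0,0,0],[0,0,0]]}'
python3 -m pendant '{"grip":[-0.15,-0.15,-0.15,-0.15,-0.15,-0.15],"linear":[[0,0,0],[0,0,0],[0,0,0],[0,0,0],[0,0,0],[0,0,0]],"angular":[[0,0,-0.1],[0,0,-0.1],[0,0,-0.1],[0,0,-0.1],[0,0,0],[0,0,0]]}'
python3 - <<'E'
from h import *
im,C,o=snap("wrist","w2"); print(o["ee_pos"],o["qpos"])
cv2.imwrite("pics/w2b.png",cv2.resize(im,(800,600)))
E
```

```text
t: 3.75
ee_pos: [505.5, -326.5, 243.7]
orientation: [-2.22, -2.219, 0.001]
ft_force: [1.3, 0.3, 0.8]
width: 37.0
grasp_force: 0.0
t: 4.25
ee_pos: [506.2, -324.6, 244.1]
orientation: [-1.739, -2.614, 0.0]
ft_force: [0.2, -0.3, -0.3]
width: 37.3
grasp_force: 0.0
[ 506.15787455 -324.62277223  244.11132745] [-5.90016555e-01  3.66143664e-01  1.66391762e+00 -9.28526732e-05
  1.11380562e+00 -9.86967093e-01]
```

View pics/w2b.png

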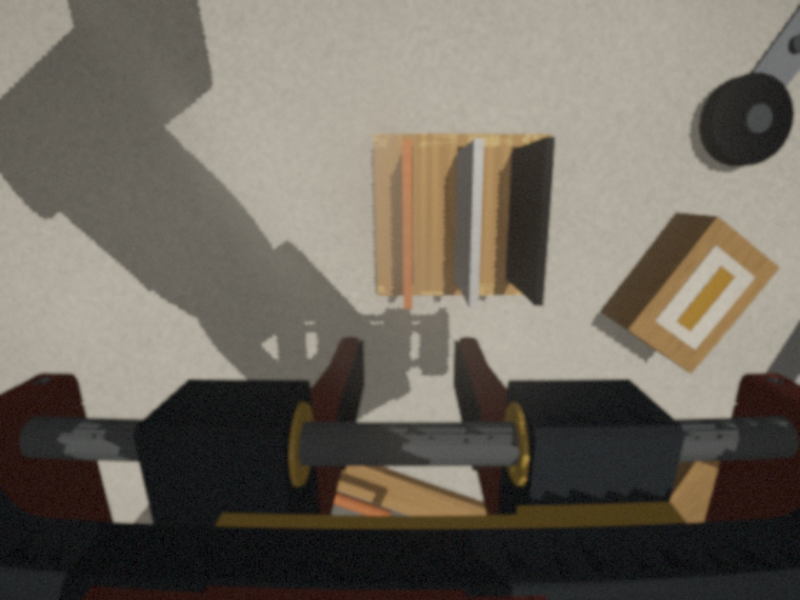

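Copper's top edge runs from (407,138) to (408,308), silver is at (477,220) and black at (545,220). I'll measure copper's ends at z=130 with a mask.

```bash
python3 - <<'E'
from h import *
im=cv2.imread("pics/w2.png"); o=ctrl.get_obs(); C=cam("wrist",o)
bs=[b for b in blobs(im,(2,110,120),(12,255,255),60) if b[1][1]<230]
for b in bs: print(b[:3])
b=max(bs,key=lambda b:b[2][3]); ys,xs=np.nonzero(b[3])
# right border of the strip = top edge (left is face seen obliquely or vice versa): fit centre line
rows=np.arange(ys.min()+4,ys.max()-3); cx=[xs[ys==r].mean() for r in rows]; w=[np.ptp(xs[ys==r])+1 for r in rows]
f=np.polyfit(rows,cx,1); print("width px",np.mean(w))
e=[onz(C,(np.polyval(f,r),r),130) for r in(ys.min()-.5,ys.max()+.5)]
d=e[0]-e[1]; m=(e[0]+e[1])/2
R=Ro.from_rotvec(o["orientation"]).as_matrix()
print(np.round(e,1),"len",np.linalg.norm(d),"mid",m,"deg",np.degrees(np.arctan2(d[1],d[0])),"tool x deg",np.degrees(np.arctan2(R[1,0],R[0,0])))
print("shift in tool frame to mid",R.T@(m-o["ee_pos"]))
E
```

```text
(212, [284.4, 126.7], [281, 99, 7, 58])
(245, [284.8, 187.3], [282, 156, 6, 60])
width px 4.423076923076923
[[ 486.3 -280.9  130. ]
 [ 509.  -334.4  130. ]] len 58.12171631881432 mid [ 497.66415441 -307.62971664  130.        ] deg 112.91907680941361 tool x deg 112.73987920427507
shift in tool frame to mid [ 18.81105837  -1.26039968 114.46474016]
```

```bash
python3 -m pendant '{"grip":[-0.15,-0.15,-0.15,-0.15,-0.15,-0.15,-0.15,-0.15,-0.15],"linear":[[23.5,-0.6,0],[23.5,-0.6,0],[0,0,0],[0,0,30],[0,0,30],[0,0,30],[0,0,30],[0,0,24],[0,0,0]],"angular":[[0,0,0],[0,0,0],[0,0,0],[0,0,0],[0,0,0],[0,0,0],[0,0,0],[0,0,0],[0,0,0]]}'
python3 -m pendant '{"grip":[-1,-1,-1,-1,-1,-1],"linear":[[0,0,0],[0,0,0],[0,0,0],[0,0,0],[0,0,0],[0,0,0]],"angular":[[0,0,0],[0,0,0],[0,0,0],[0,0,0],[0,0,0],[0,0,0]]}'
```

```text
t: 5.05
ee_pos: [484.5, -280.4, 97.0]
orientation: [-1.734, -2.61, 0.001]
ft_force: [0.1, 0.5, 0.5]
width: 37.5
grasp_force: 0.0
t: 5.55
ee_pos: [487.7, -282.4, 103.0]
orientation: [1.735, 2.617, -0.0]
ft_force: [-1.9, -0.6, 6.7]
width: 5.9
grasp_force: 30.0
```

```bash
python3 -m pendant '{"grip":[-1,-1,-1,-1,-1,-1,-1,-1,-1,-1,-1,-1],"linear":[[0,0,-8],[0,0,-12],[0,0,-12],[0,0,-12],[0,0,-16],[0,0,-20],[0,0,-20],[0,0,-20],[0,0,-25],[0,0,-25],[0,0,-20],[0,0,0]],"angular":[[0,0,0],[0,0,0],[0,0,0],[0,0,0],[0,0,0],[0,0,0],[0,0,0],[0,0,0],[0,0,0],[0,0,0],[0,0,0],[0,0,0]]}'
python3 - <<'E'
from h import *
im,C,o=snap("side","s2"); im2,C2,o2=snap("scene","sc2"); print(o["ee_pos"],o["width"])
cv2.imwrite("pics/c3.png",np.hstack([cv2.resize(im[20:220,300:500],(400,400)),cv2.resize(im2[120:320,80:280],(400,400))]))
E
```

```text
t: 6.55
ee_pos: [489.2, -283.1, 297.4]
orientation: [1.731, 2.611, 0.001]
ft_force: [1.2, -1.3, -0.8]
width: 5.9
grasp_force: 30.0
[ 489.17939582 -283.08840099  297.4115254 ] 5.8921570957931095
```

View pics/c3.png

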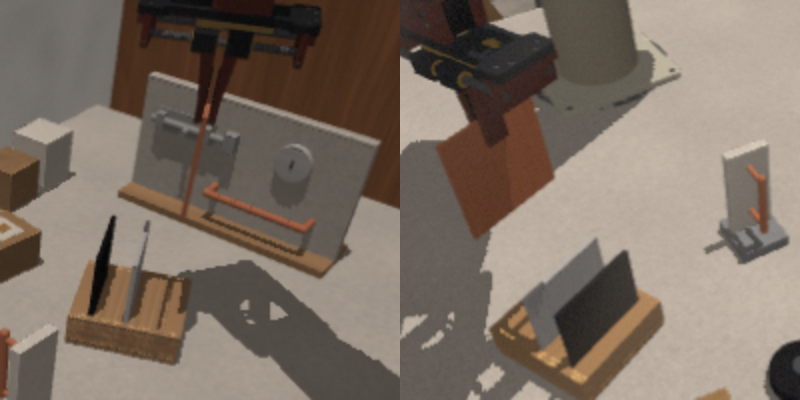

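The copper plate hangs upright from the gripper and clear of its slot; silver and black are still in theirs. Its lower corners show at scene (117.5,238.5) and (157,210).

```bash
python3 - <<'E'
from h import *
P=[]
for i in range(6): ctrl.get_image("wrist"); o=ctrl.get_obs(); P.append(o["ee_pos"])
P=np.array(P); print(P.mean(0),P.std(0))
T=P.mean(0); C=cam("scene"); R=Ro.from_rotvec(o["orientation"]).as_matrix()
for zb in(196,200,204):
    a,b=[onz(C,q,zb) for q in((117.5,238.5),(157,210))]; print(zb,np.linalg.norm(a-b),"deg",np.degrees(np.arctan2(*(b-a)[1::-1])),"mid in tool",R.T@((a+b)/2-T))
print(onz(C,(99,194),zb+80))
E
```

```text
[ 486.51007404 -281.53819171  290.57156939] [0.12660293 0.07948691 0.42119826]
196 106.45620066385868 deg 109.6422923096695 mid in tool [-0.49964186  0.68175175 94.56999925]
200 105.71611518115809 deg 109.64229230966949 mid in tool [-2.89902738  4.62936543 90.56041026]
204 104.97602969845744 deg 109.64229230966949 mid in tool [-5.29841291  8.57697911 86.55082128]
[ 460.73050443 -328.6501659   284.        ]
```

```bash
python3 -m pendant '{"grip":[-1,-1,-1,-1,-1,-1,-1,-1,-1,-1,-1,-1],"linear":[[15,6.4,0],[30,12.8,0],[37,15.8,0],[37,15.8,0],[37,15.8,0],[37,15.8,0],[37,15.8,0],[37,15.8,0],[37,15.8,0],[37,15.8,0],[37,15.8,0],[37,15.8,0]],"angular":[[0,0,0],[0,0,0],[0,0,0],[0,0,0],[0,0,0],[0,0,0],[0,0,0],[0,0,0],[0,0,0],[0,0,0],[0,0,0],[0,0,0]]}'
python3 -m pendant '{"grip":[-1,-1,-1,-1,-1,-1,-1,-1,-1],"linear":[[25,10.6,0],[12,5,0],[0,0,0],[0,0,0],[0,0,0],[0,0,0],[0,0,0],[0,0,0],[0,0,0]],"angular":[[0,0,0.05],[0,0,0.1],[0,0,0.1],[0,0,0.1],[0,0,0.013],[-0.06,0,0],[-0.06,0,0],[-0.05,0,0],[0,0,0]]}'
python3 - <<'E'
from h import *
for i in range(3): ctrl.get_image("wrist")
o=ctrl.get_obs(); R=Ro.from_rotvec(o["orientation"]).as_matrix()
print(o["ee_pos"],o["qpos"].round(2)); print(R.round(3)); print("x deg",np.degrees(np.arctan2(R[1,0],R[0,0])))
E
```

```text
t: 7.95
ee_pos: [488.2, 171.2, 291.2]
orientation: [-1.736, -2.618, 0.001]
ft_force: [0.9, 0.2, -1.7]
width: 5.4
grasp_force: 30.0
t: 8.7
ee_pos: [487.7, 208.8, 290.9]
orientation: [2.091, 2.176, 0.184]
ft_force: [-0.7, -0.1, -1.5]
width: 5.7
grasp_force: 30.0
[489.52825277 209.38265248 291.73458089] [ 0.42  0.14  1.87 -0.08  0.98  0.42]
[[-0.038  0.985  0.168]
 [ 0.999  0.037  0.006]
 [-0.     0.168 -0.986]]
x deg 92.17685839619168
```

```bash
python3 -m pendant '{"grip":[-1,-1,-1,-1,-1],"linear":[[0,-7,15],[0,-6,20],[0,0,20],[0,0,10],[0,0,0]],"angular":[[0,0,0],[0,0,0],[0,0,0],[0,0,0],[0,0,0]]}'
python3 - <<'E'
from h import *
for i in range(3): ctrl.get_image("wrist")
im,C,o=snap("side","s3"); im2,C2,o2=snap("scene","sc3"); print(o["ee_pos"],o["width"])
cv2.imwrite("pics/c4.png",np.hstack([cv2.resize(im[180:340,180:340],(400,400),interpolation=3),cv2.resize(im2[130:250,260:380],(400,400),interpolation=3)]))
E
```

```text
t: 9.27
ee_pos: [487.1, 208.8, 223.2]
orientation: [2.096, 2.175, 0.179]
ft_force: [-1.5, 0.4, -1.4]
width: 5.7
grasp_force: 30.0
[488.44729782 209.59501133 226.20101397] 5.767099915534847
```

View pics/c4.png

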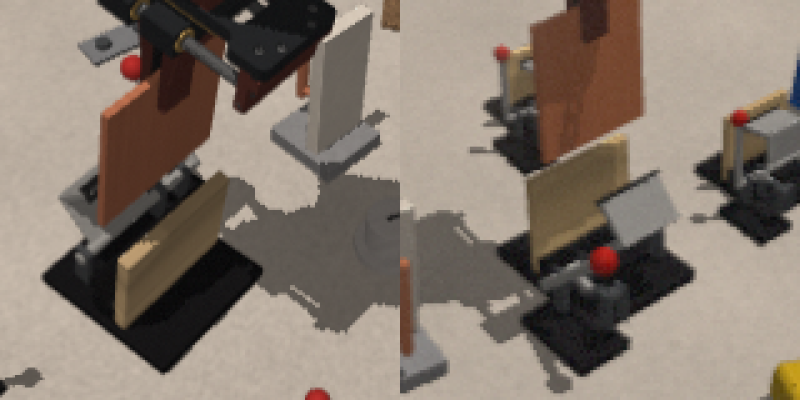

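Side crop: the plate's lower corner is at (102,226) and the board top runs (120,258) to (225,178). Scene crop: the plate's lower edge runs (543,168) to (645,120) and the board's top (527,182) to (628,137). The jaw is wide open.

```bash
cat >> h.py <<'E'
def hold(X,org=(511,210),yaw=np.radians(182)):
    M=(Ro.from_euler("z",yaw)*Ro.from_euler("y",.17)).as_matrix()
    return (np.asarray(X)-[*org,12])@M
E
python3 - <<'E'
from h import *
s=lambda u,v:(180+u*.4,180+v*.4); c=lambda u,v:(260+(u-400)*.3,130+v*.3)
S=cam("side");Q=cam("scene"); T=np.array([488.4,209.6,226.2]); print("tcp",hold(T).round(1))
X,r=tri([ray(S,s(102,226)),ray(Q,c(645,120))]); print("plate +y low corner",X.round(1),hold(X).round(1),r)
b=[onz(Q,c(*p),105.6) for p in((527,182),(628,137))]; print("board top front",[hold(x).round(1) for x in b])
# both plate corners on plane hx const
for z in(133,136,139): print(z,[hold(onz(Q,c(*p),z)).round(1) for p in((543,168),(645,120))])
b=[onz(S,s(*p),103.6) for p in((117,263),(225,176))]; print("board top back side",[hold(x).round(1) for x in b])
E
```

```text
tcp [-14.   -0.4 214.9]
plate +y low corner [505.7 265.2 129.3] [-16.5 -55.3 116.2] [np.float64(3.3982951827487264), np.float64(3.398295182748659)]
board top front [array([ 4. , 56.7, 95.7]), array([ -1.3, -53.5,  94.7])]
133 [array([-20.3,  57.5, 119.3]), array([-22.7, -54.2, 118.9])]
136 [array([-23.6,  60.1, 121.8]), array([-26. , -51.1, 121.4])]
139 [array([-27. ,  62.7, 124.2]), array([-29.3, -48. , 123.8])]
board top back side [array([  5. , -56.5,  93.8]), array([10.3, 52.9, 94.7])]
```

```bash
python3 -m pendant '{"grip":[-1,-1,-1,-1,-1,-1,-1,-1,-1,-1,-1],"linear":[[0,0,12],[0,0,14],[0,0,14],[0,0,14],[0,-2,10],[0,-2,8],[0,-2,6],[0,-1,4],[0,-1,4],[0,0,2],[0,0,0]],"angular":[[0,0,0.015],[0,0,0],[0,0,0],[0,0,0],[0,0,0],[0,0,0],[0,0,0],[0,0,0],[0,0,0],[0,0,0],[0,0,0]]}'
python3 - <<'E'
from h import *
for i in range(3): ctrl.get_image("wrist")
o=ctrl.get_obs(); print(o["ee_pos"],hold(o["ee_pos"]).round(1),o["ft_force"].round(1),o["moment"].round(2),o["width"])
E
```

```text
t: 10.43
ee_pos: [494.6, 209.8, 137.2]
orientation: [2.111, 2.158, 0.186]
ft_force: [0.3, 0.1, -1.4]
width: 6.0
grasp_force: 30.0
[494.87569473 209.86732937 137.70760056] [ -5.4  -0.4 126.6] [-0.4  0.1 -1. ] [-0.    0.1  -0.04] 5.848914055995343
```

```bash
for i in 1 ; do python3 -m pendant '{"grip":[-1,-1,-1,-1,-1,-1],"linear":[[0,0,3],[0,0,2],[0,0,2],[0,0,2],[0,0,1],[0,0,0]],"angular":[[0,0,0],[0,0,0],[0,0,0],[0,0,0],[0,0,0],[0,0,0]]}'; done
python3 -m pendant '{"grip":[-1,-1,-1,-1],"linear":[[0,0,1],[0,0,1],[0,0,1],[0,0,0]],"angular":[[0,0,0],[0,0,0],[0,0,0],[0,0,0]]}'
```

```text
t: 11.08
ee_pos: [495.6, 209.7, 127.1]
orientation: [2.112, 2.159, 0.185]
ft_force: [-3.0, 0.7, -0.1]
width: 5.7
grasp_force: 30.0
t: 11.42
ee_pos: [495.7, 209.6, 124.6]
orientation: [2.112, 2.159, 0.184]
ft_force: [-8.1, -0.1, 8.2]
width: 6.1
grasp_force: 30.1
```

```bash
python3 -m pendant '{"grip":[-1,-1,-1,-1],"linear":[[0,-1,0],[0,-1,0],[0,0,0],[0,0,0]],"angular":[[0,0,0],[0,0,0],[0,0,0],[0,0,0]]}'
python3 -m pendant '{"grip":[-1,-1,-1,-1],"linear":[[0,0,0.5],[0,0,0.5],[0,0,0.5],[0,0,0]],"angular":[[0,0,0],[0,0,0],[0,0,0],[0,0,0]]}'
```

```text
t: 11.75
ee_pos: [494.3, 209.8, 124.3]
orientation: [2.111, 2.158, 0.186]
ft_force: [-5.6, 0.8, 5.3]
width: 5.9
grasp_force: 30.0
t: 12.08
ee_pos: [495.2, 210.1, 124.3]
orientation: [2.111, 2.158, 0.188]
ft_force: [-9.5, 0.1, 20.8]
width: 6.0
grasp_force: 30.1
```

```bash
python3 -m pendant '{"grip":[-1,-1,-1,-1],"linear":[[0,-1,-0.5],[0,-1,-0.5],[0,0,0],[0,0,0]],"angular":[[0,0,0],[0,0,0],[0,0,0],[0,0,0]]}'
```

```text
t: 12.42
ee_pos: [493.6, 210.0, 124.1]
orientation: [2.11, 2.158, 0.189]
ft_force: [-4.0, -0.3, 9.2]
width: 5.9
grasp_force: 30.0
```

```bash
python3 -m pendant '{"grip":[-1,-1,-1,-1],"linear":[[0,-1,-0.3],[0,-1,0],[0,0,0],[0,0,0]],"angular":[[0,0,0],[0,0,0],[0,0,0],[0,0,0]]}'
```

```text
t: 12.75
ee_pos: [492.8, 210.1, 123.9]
orientation: [2.109, 2.157, 0.191]
ft_force: [5.5, -1.0, 2.3]
width: 5.8
grasp_force: 30.0
```

Back-board contact is felt (Fx +5.5 N) and the foot rests lightly on the floor. I release and withdraw along the board's direction.

```bash
python3 -m pendant '{"grip":[-0.8,-0.6,-0.5,-0.5,-0.5],"linear":[[0,0,0],[0,0,0],[0,0,0],[0,0,0],[0,0,0]],"angular":[[0,0,0],[0,0,0],[0,0,0],[0,0,0],[0,0,0]]}'
python3 -m pendant '{"grip":[-0.5,-0.5,-0.5,-0.5,-0.5,-0.5,-0.5,-1],"linear":[[0,0,-5],[0,0,-10],[0,0,-20],[0,0,-30],[0,0,-30],[0,0,-30],[0,0,-15],[0,0,0]],"angular":[[0,0,0],[0,0,0],[0,0,0],[0,0,0],[0,0,0],[0,0,0],[0,0,0],[0,0,0]]}'
python3 - <<'E'
from h import *
im,C,o=snap("side","s4"); im2,C2,o2=snap("scene","sc4"); print(o["ee_pos"],o["width"])
cv2.imwrite("pics/c5.png",np.hstack([cv2.resize(im[180:340,180:340],(400,400),interpolation=3),cv2.resize(im2[130:250,260:380],(400,400),interpolation=3)]))
E
```

```text
t: 13.17
ee_pos: [490.4, 209.6, 123.0]
orientation: [2.112, 2.158, 0.185]
ft_force: [0.9, -1.1, -0.4]
width: 21.7
grasp_force: 0.0
t: 13.83
ee_pos: [468.6, 209.8, 266.1]
orientation: [2.109, 2.156, 0.197]
ft_force: [0.4, -0.3, 0.6]
width: 18.1
grasp_force: 0.0
[468.5956892  209.76375914 266.05110481] 18.11934797134113
```

View pics/c5.png

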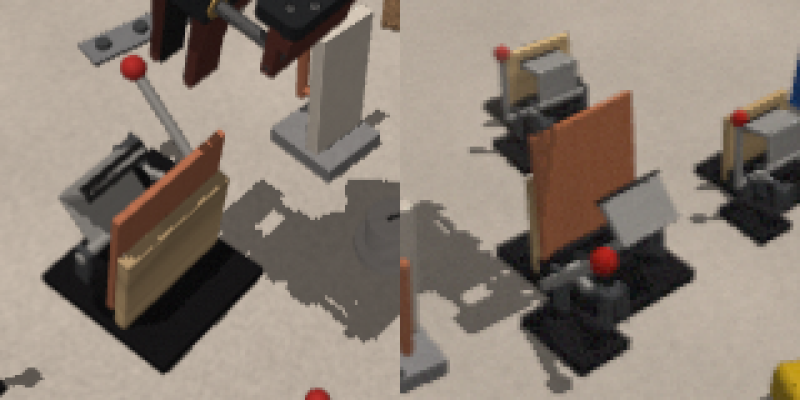

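The plate stands upright against the board, with the side crop's top corners at (112,218) and (223,133), and the jaw is still open. I'll check how well it is centred.

```bash
python3 - <<'E'
from h import *
s=lambda u,v:(180+u*.4,180+v*.4); c=lambda u,v:(260+(u-400)*.3,130+v*.3)
S=cam("side");Q=cam("scene")
for n,C,f,ps in(("side",S,s,((112,218),(223,133))),("scene",Q,c,((533,133),(632,92)))):
    print(n,"plate top z150",[hold(onz(C,f(*p),150)).round(1) for p in ps])
print("board side",[hold(onz(S,s(*p),105.6)).round(1) for p in((117,258),(229,178))])
print("board scene",[hold(onz(Q,c(*p),105.6)).round(1) for p in((527,182),(628,137))])
X=[tri([ray(S,s(*a)),ray(Q,c(*b))]) for a,b in(((112,218),(632,92)),((223,133),(533,133)))]
for x,r in X: print(hold(x).round(1),round(r[0],1))
print([ctrl.get_obs()[k].round(2) for k in("ee_pos","orientation")])
E
```

```text
side plate top z150 [array([ -4. , -54.3, 139.3]), array([  1.5,  52.8, 140.3])]
scene plate top z150 [array([  0.8,  48.5, 140.2]), array([ -5.7, -56. , 139. ])]
board side [array([  2.8, -54.4,  95.5]), array([14.7, 52. , 97.5])]
board scene [array([ 4. , 56.7, 95.7]), array([ -1.3, -53.5,  94.7])]
[ -4.9 -55.1 139.1] 1.2
[  0.9  50.6 141.3] 1.8
[array([467.17, 208.93, 262.08]), array([2.11, 2.16, 0.19])]
```

```bash
python3 -m pendant '{"grip":[-1,-1,-1,-1,-1,-1,-1,-1,-1,-1,-1],"linear":[[0,0,0],[0,0,0],[0,0,0],[-15,31,0],[-15,31,0],[-15,31,0],[-15,31,0],[-15,31,0],[-14,32,0],[0,0,0],[0,0,0]],"angular":[[0.06,0,0],[0.06,0,0],[0.05,0,0],[0,0,0],[0,0,0],[0,0,0],[0,0,0],[0,0,0],[0,0,0],[0,0,0],[0,0,0]]}'
python3 - <<'E'
from h import *
for i in range(2): ctrl.get_image("wrist")
im,C,o=snap("wrist","w5"); print(o["ee_pos"],o["width"],o["orientation"])
for b in blobs(im,(0,170,90),(6,255,255)): print("red",b[:3],onz(C,b[1],120).round(1))
E
```

```text
t: 14.85
ee_pos: [656.2, 122.8, 258.2]
orientation: [-2.196, -2.241, 0.002]
ft_force: [0.2, -0.5, -0.6]
width: 0.6
grasp_force: 0.0
[654.66341977 124.00379831 259.15731722] 0.4087606729117694 [-2.19393167e+00 -2.24278931e+00  1.67427732e-03]
red (183, [246.7, 195.5], [240, 187, 15, 17]) [613.  127.7 120. ]
```

```bash
python3 -m pendant '{"grip":[-1,-1,-1,-1,-1,-1,-1],"linear":[[4,0,28],[0,0,30],[0,0,30],[0,0,30],[0,0,29],[0,0,0],[0,0,0]],"angular":[[0,0,0],[0,0,0],[0,0,0],[0,0,0],[0,0,0],[0,0,0],[0,0,0]]}'
python3 -m pendant '{"grip":[-1,-1,-1,-1,-1,-1,-1,-1,-1,-1,-1],"linear":[[0,-7,0],[0,-7,0],[0,-7,0],[0,-7,0],[0,-7,0],[0,-7,0],[0,-7,0],[0,-7,0],[0,-7,0],[0,0,0],[0,0,0]],"angular":[[0,0,0],[0,0,0],[0,0,0],[0,0,0],[0,0,0],[0,0,0],[0,0,0],[0,0,0],[0,0,0],[0,0,0],[0,0,0]]}'
python3 - <<'E'
from h import *
im,C,o=snap("side","s6"); print(o["ee_pos"],o["ft_force"].round(1))
for b in blobs(im,(0,170,90),(6,255,255)): print("red",b[:3],onz(C,b[1],140).round(1))
E
```

```text
t: 15.58
ee_pos: [654.1, 128.9, 113.1]
orientation: [-2.193, -2.244, 0.002]
ft_force: [0.4, -0.1, 0.0]
width: 0.4
grasp_force: 0.0
t: 16.5
ee_pos: [592.7, 126.9, 115.4]
orientation: [-2.196, -2.245, -0.004]
ft_force: [-0.4, -0.0, -0.2]
width: 0.3
grasp_force: 0.0
[592.66771013 126.92851767 115.39078665] [-0.4 -0.  -0.2]
red (35, [250.7, 209.1], [248, 206, 7, 8]) [566.4 125.3 140. ]
red (56, [167.3, 308.2], [164, 304, 8, 9]) [502.6 373.2 140. ]
red (68, [306.3, 340.3], [302, 336, 9, 10]) [307.4 272.3 140. ]
```

```bash
python3 -m pendant '{"grip":[-1,-1,-1,-1,-1,-1,-1,-1],"linear":[[0,25,0],[0,25,0],[0,0,-35],[0,0,-35],[0,0,-35],[0,0,-35],[0,0,-10],[0,0,0]],"angular":[[0,0,0],[0,0,0],[0,0,0],[0,0,0],[0,0,0],[0,0,0],[0,0,0],[0,0,0]]}'
python3 - <<'E'
from h import *
im,C,o=snap("side","s7"); im2,C2,o2=snap("scene","sc7"); print(o["ee_pos"])
K=[b for b in blobs(im,(0,170,90),(6,255,255))]; K2=blobs(im2,(0,170,90),(6,255,255))
for b in K: print("side",b[:3],onz(C,b[1],142).round(1))
for b in K2: print("scene",b[:3],onz(C2,b[1],142).round(1))
cv2.imwrite("pics/c6.png",np.hstack([cv2.resize(im[180:340,180:340],(400,400),interpolation=3),cv2.resize(im2[130:250,260:380],(400,400),interpolation=3)]))
E
```

```text
t: 17.22
ee_pos: [644.4, 128.1, 267.2]
orientation: [2.196, 2.245, 0.009]
ft_force: [0.7, -0.6, 0.7]
width: 0.4
grasp_force: 0.0
[644.40936365 128.07581673 267.22199783]
side (79, [257.7, 212.6], [253, 208, 11, 10]) [547.5 124.8 142. ]
side (55, [167.3, 308.1], [164, 304, 8, 9]) [501.4 373.6 142. ]
side (67, [306.3, 340.2], [302, 336, 9, 9]) [306.9 273.1 142. ]
scene (17, [361.4, 165.1], [360, 163, 4, 5]) [562.8 321.5 142. ]
scene (53, [303.3, 186.5], [300, 183, 8, 8]) [542.8 129.7 142. ]
scene (16, [395.8, 331.6], [390, 327, 12, 10]) [969.6   5.1 142. ]
```

View pics/c6.png

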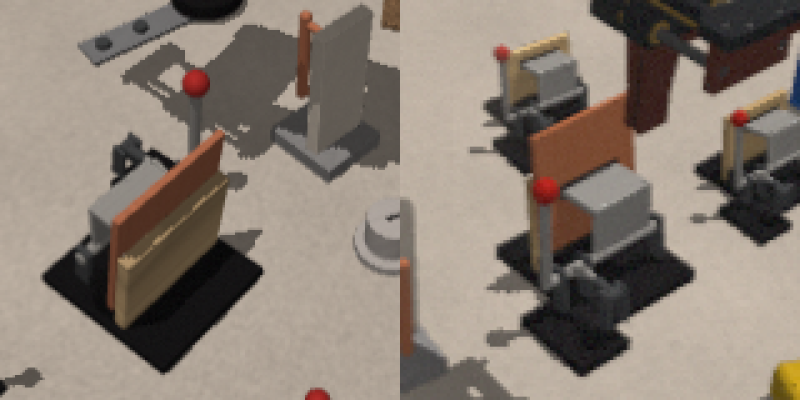

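The jaw has snapped shut on the plate: the knob at x≈545 matches 0.1 rad. The plate stands centred and flat to the board, and the arm is clear.

```bash
python3 -c "
from workcell import ctrl
print(ctrl.close_job())"
```

```text
the job is handed in; nothing more can be done
None
```

I opened the largest clip's lever, stood the copper plate in the middle of the ledge (within about 2 mm) and shut the jaw on it. I handed the job in at about 17 s with the arm clear; no verdict came back, and I last saw the other two samples in their slots just after lifting the plate.

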